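Box up the round tea tins by size

ROBOT

A 6-joint arm with a two-finger parallel gripper is mounted at the origin on the work surface. World frame = base frame: x ahead of the robot, y to its left, z up, the work surface at z = 0. Lengths are in mm, angles in rad, forces in N, time in s.
With the tool pointing down it reaches from about 350 to 975 mm from the base axis. Payload 4.9 kg.
Tool frame: the origin (TCP) lies at the very end of the fingers, on their centre line; the grasp point (between the pads) lies 19 mm behind it; z points along the fingers, y is the line along which they close (so a half turn about z gives the same grasp; the last joint's range is limited). The gripper opens to 85 mm and grips with 20 to 120 N. Pads are 22 mm wide; open, the fingers measure 114 mm over their backs; the gripper's body (76 mm by 85 mm) begins 54 mm behind the grasp point. The pads swing forward as they close: fully open they stand 13 mm farther back than shut.
Start: joints at [1.106, 0.053, 1.613, -0, 1.476, -0.119], TCP at [211.832, 587.987, 231.304] pointing down, gripper open.
Joint ranges: [-3.01, 3.01], [-1.01, 2.22], [0.06, 2.58], [-1.02, 4.17], [0.09, 2.62], [-3.14, 3.14]. Speed limits (rad/s): [2.57, 2.57, 3.14, 3.14, 3.14, 3.14].

INTERFACE

Orientations are given as a rotation vector (axis times angle).
In Python, from plant import sensors, get_image, calibration, ticket gives the robot as it stands.
- The arm moves only by the tool move_arm, never from a script. Its arguments are lists of equal length, an entry for each row: "delta_pos": the shift along the tool's x, y, z in cm, a list of three; "angular": the turn, a rotation vector about the tool's x, y, z in degrees, a list of three. In form: {"delta_pos": [[dx, dy, dz], ...], "angular": [[wx, wy, wz], ...]}. A call has 1 to 12 rows; each row is the pose to reach, as a shift and turn from the pose commanded when the call began, along the tool's axes at that moment; what a row does not reach only later rows make up. A row lasts 1/8 s, in which the tool goes at most 62.5 mm and 10.7 degrees, less where a joint would pass 70% of its speed; a pose out of reach is approached as far as the arm can. A call with a gripper value outside its range is refused whole. "claw" is the finger opening in cm, from 0 to 8.54, set as the call begins (left out, the last holds). The fingers move at their own pace and stop on an object; "newtons" is the grip in N (left out, the last holds). Time passes only in rows, so rows that repeat a pose let the fingers close. It gives the time, the measured TCP pose, the force, the opening and the grip force at its end, in the units of the state.
- sensors.observe(): the state, without advancing time (a new reading comes with each control period).
- get_image(name): name is "side" or "top" or "wrist"; returns the picture (384x512x3 uint8, red, green, blue); there is no depth.
- calibration(name): a dict with "K" (3x3 intrinsics, pixels), "extrinsics" (4x4, takes a point from world to camera coordinates). Camera axes: x right, y up, looking along -z (the intrinsics and any distortion apply to the point x, -y, -z); pixel columns grow to the right and rows downward; lengths in mm; the calibration is good to about 2 mm. A picture is of the moment at which its call begins: read the wrist's pose just before it. calibration takes no time and is no camera call; for the wrist camera it gives the pose at the moment of the call.
- ticket.finish_job(): hands the job in; it is judged then, once.
The state is a dict: "time_s": time; "qpos": joint angles; "qvel": joint speeds; "effort": joint torques, N m; "tcp_pos": TCP position; "eef_rot": TCP orientation; "wrist_force": force on the tool from outside, world axes, zero at the start; "wrist_torque": the same for the moment, N m; "opening": opening from 0.0 (shut) to 1.0 (fully open); "finger_force": force on a finger pad.
Only numpy, scipy, OpenCV 4.12 (cv2) and the standard library are available. Lean on these libraries where they do the work, as an engineer would, in place of code of your own. Each camera call takes 0.05 s, during which the arm holds its last target. There are 200 camera calls.

TASK

Box up the customer's order: stand each of the four round tea tins upright in the open gift box of its size, the smallest tin in the smallest box and so on up to the largest in the largest, each set down on the bottom of its box without being dropped. Leave the boxes and the square tins standing where they are.

Things in the scene. Friction and masses are not known exactly. Their poses are not given: they have to be found in the camera images.
- tin_s: The smallest of the four round lidded tea tins: an upright bare-metal cylinder with a pale paper label round its lower part, 32 mm in diameter, 70 mm tall, straight sides that can be gripped anywhere, 40 to 340 g. Origin: centre of its underside; z up.
- tin_m: The second smallest of the four round lidded tea tins: an upright bare-metal cylinder with a pale paper label round its lower part, 43 mm in diameter, 80 mm tall, straight sides that can be gripped anywhere, 40 to 340 g. Origin: centre of its underside; z up.
- tin_l: The second largest of the four round lidded tea tins: an upright bare-metal cylinder with a pale paper label round its lower part, 54 mm in diameter, 90 mm tall, straight sides that can be gripped anywhere, 40 to 340 g. Origin: centre of its underside; z up.
- tin_xl: The largest of the four round lidded tea tins: an upright bare-metal cylinder with a pale paper label round its lower part, 66 mm in diameter, 100 mm tall, straight sides that can be gripped anywhere, 40 to 340 g. Origin: centre of its underside; z up.
- box_s: The smallest of the four open square gift boxes of brown board, standing loose on the counter: outside 55 x 55 mm, 30 mm high, walls and floor 3 mm thick, so inside 49 x 49 mm and 27 mm deep. Origin: centre of its underside; x and y run along its sides, z up.
- box_m: The second smallest of the four open square gift boxes of brown board, standing loose on the counter: outside 66 x 66 mm, 30 mm high, walls and floor 3 mm thick, so inside 60 x 60 mm and 27 mm deep. Origin: centre of its underside; x and y run along its sides, z up.
- box_l: The second largest of the four open square gift boxes of brown board, standing loose on the counter: outside 77 x 77 mm, 30 mm high, walls and floor 3 mm thick, so inside 71 x 71 mm and 27 mm deep. Origin: centre of its underside; x and y run along its sides, z up.
- box_xl: The largest of the four open square gift boxes of brown board, standing loose on the counter: outside 89 x 89 mm, 30 mm high, walls and floor 3 mm thick, so inside 83 x 83 mm and 27 mm deep. Origin: centre of its underside; x and y run along its sides, z up.
- square_a: A square lidded tea tin of the same metal and label, 42 x 42 mm and 78 mm tall, standing loose among the round ones; not part of the order. Origin: centre of its underside; z up.
- square_b: A square lidded tea tin of the same metal and label, 56 x 56 mm and 92 mm tall, standing loose among the round ones; not part of the order. Origin: centre of its underside; z up.

How it is judged:
By the outcome, as a careful person would: the job done as asked, in the order asked, and still so for the second after the job is handed in, with the robot touching nothing.
It also fails if it takes over 109 s, if anything falls off the work surface, if the arm or the gripper's body presses on something with over 40 N, if the wrist force passes 120 N, or if a joint passes its speed limit or range.

## Working session

There is one attempt and no reset: what is moved stays moved. The work goes in short steps, Python scripts to look and compute and a tool call to move; the robot and the scene stay as the last step left them, time stands still between calls to the robot, and variables do not carry over. Pictures are saved under pics/ and viewed, at most 14 in all, crops included, and the job is handed in when it is done.

Besides the shell and the picture viewer there is one more tool, called as a command line: name --argument value ..., lists and objects as JSON in quotes. move_arm: Moves the arm, as the interface text tells. Its arguments: {"type":"object","properties":{"delta_pos":{"type":"array","items":{"type":"array","items":{"type":"number"}}},"angular":{"type":"array","items":{"type":"array","items":{"type":"number"}}},"claw":{"type":"number"},"newtons":{"type":"number"}},"required":["delta_pos","angular"]}

```bash
ls; mkdir -p pics; python3 - <<'E'
from plant import sensors,get_image,calibration
import cv2
print(sensors.observe())
for n in("top","side"):
    c=calibration(n);print(n,c)
    cv2.imwrite(f"pics/{n}0.png",get_image(n)[:,:,::-1])
E
```

```text
pics
{'time_s': 0.0, 'qpos': array([ 1.10597426e+00,  5.33656015e-02,  1.61426360e+00, -1.19940745e-05,
        1.47598070e+00, -1.19008997e-01]), 'qvel': array([ 0.0028379 ,  0.00065865, -0.00035583,  0.00087173, -0.00066873,
        0.00016301]), 'effort': array([-1.68948980e-03, -3.93681836e+01, -3.70169806e+01, -2.70224782e-04,
        7.05260580e-03, -9.00549821e-06]), 'tcp_pos': array([211.58597931, 587.45247373, 230.07574376]), 'eef_rot': array([-5.40399352e-01, -3.09418620e+00,  3.03948205e-03]), 'wrist_force': array([-0.8433329 ,  0.64597848,  0.13835587]), 'wrist_torque': array([-0.00795353,  0.02489144,  0.00780766]), 'finger_force': 0.0, 'opening': 0.9972667082288187}
top {'K': array([[476.38448649,   0.        , 251.76172947],
       [  0.        , 476.38448649, 200.40107395],
       [  0.        ,   0.        ,   1.        ]]), 'extrinsics': array([[ 2.62190767e-02, -9.99635578e-01,  6.42424253e-03,
        -9.94022116e-01],
       [ 9.90808914e-01,  2.68395989e-02,  1.32579531e-01,
        -5.40678988e+02],
       [-1.32703640e-01,  2.88908388e-03,  9.91151551e-01,
        -1.18610796e+03],
       [ 0.00000000e+00,  0.00000000e+00,  0.00000000e+00,
         1.00000000e+00]])}
side {'K': array([[382.82459549,   0.        , 259.1979053 ],
       [  0.        , 382.82459549, 183.80429437],
       [  0.        ,   0.        ,   1.        ]]), 'extrinsics': array([[-9.83139345e-01, -1.82453780e-01, -1.21509482e-02,
         5.38224884e+02],
       [ 9.93073249e-02, -5.88544455e-01,  8.02342496e-01,
        -9.02229643e+01],
       [-1.53541795e-01,  7.87607798e-01,  5.96740207e-01,
        -8.02441287e+02],
       [ 0.00000000e+00,  0.00000000e+00,  0.00000000e+00,
         1.00000000e+00]])}
```

View pics/top0.png

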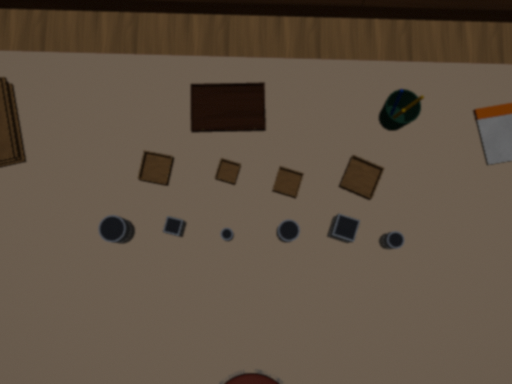

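View pics/side0.png

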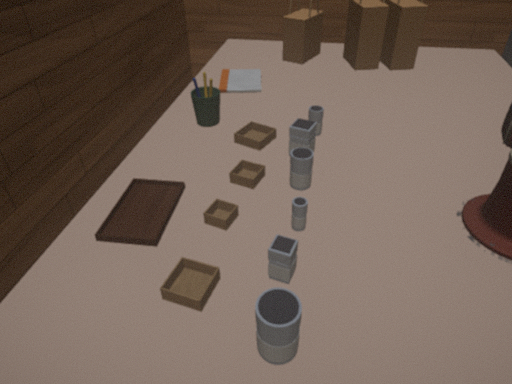

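The top view shows four boxes at (228,172), (288,182), (156,168) and (361,177). The round tins are at (227,234), (395,240), (289,231) and (113,229), and the square tins at (174,227) and (345,228). The side view agrees. Next I'll measure them.

```bash
cat > h.py <<'E'
import numpy as np, cv2
def ray(c,uv,z):
    E=c["extrinsics"];K=c["K"]
    d=np.linalg.inv(K)@np.array([uv[0],uv[1],1.]); d=np.array([d[0],-d[1],-d[2]])
    R=E[:3,:3];o=-R.T@E[:3,3];w=R.T@d
    return (o+w*(z-o[2])/w[2])
def proj(c,p):
    q=c["extrinsics"][:3]@np.append(p,1); q=c["K"]@np.array([q[0],-q[1],-q[2]]); return q[:2]/q[2]
E
python3 - <<'E'
from h import *
from plant import calibration
im=cv2.imread("pics/top0.png");c=calibration("top")
print("tcp px",proj(c,[211.6,587.5,230]),proj(calibration("side"),[211.6,587.5,230]))
hsv=cv2.cvtColor(im,cv2.COLOR_BGR2HSV)
for p in [(5,300),(156,168),(228,172),(289,231),(113,229),(345,228),(300,231),(121,229)]: print(p,hsv[p[1],p[0]])
roi=np.zeros(im.shape[:2],np.uint8);roi[145:260,90:420]=255
H=im.astype(int)
bm=((hsv[...,1]>110)).astype(np.uint8)*255&roi
for n,m,z in(("brown",bm,30),("blue",((H[...,0]>H[...,2]-2)).astype(np.uint8)*255&roi,80)):
    m=cv2.morphologyEx(m,cv2.MORPH_OPEN,np.ones((2,2),np.uint8)) if n=="brown" else m
    cs,_=cv2.findContours(m,cv2.RETR_EXTERNAL,cv2.CHAIN_APPROX_NONE)
    for k in cs:
        if cv2.contourArea(k)<40: continue
        r=cv2.minAreaRect(k);s=abs(c["extrinsics"][2,3])*1.0
        print(n,np.round(r[0],1),np.round(np.array(r[1])*(1110-z)/476,0),round(r[2]),round(cv2.contourArea(k)),ray(c,r[0],z).round(0))
v=cv2.resize(cv2.convertScaleAbs(im[140:265,90:420],alpha=2),None,fx=2.4,fy=2.4,interpolation=cv2.INTER_CUBIC);cv2.imwrite("pics/crop0.png",v)
E
```

```text
tcp px [-29.49099144 338.18955859] [617.98262636 559.26395222]
(5, 300) [ 16  68 105]
(156, 168) [ 15 150  68]
(228, 172) [ 16 154  68]
(289, 231) [108  55  23]
(113, 229) [120  43  24]
(345, 228) [113  43  24]
(300, 231) [15 47 98]
(121, 229) [113  41  25]
brown [288.4 182.8] [55. 57.] 17 552 [590. -80.  30.]
brown [228.5 172.1] [46. 47.] 17 378 [614.  76.  30.]
brown [362. 178.] [78. 77.] 23 1086 [ 608. -271.   30.]
brown [156.4 168.8] [69. 65.] 11 803 [617. 263.  30.]
blue [393.5 239.5] [32. 41.] 90 222 [ 447. -336.   80.]
blue [226.5 233.5] [24. 24.] 90 96 [451.  73.  80.]
blue [288.  230.5] [45. 43.] 90 332 [463. -77.  80.]
blue [173.6 225.8] [38. 34.] 14 243 [467. 204.  80.]
blue [114.  228.5] [54. 65.] 90 579 [456. 349.  80.]
blue [344.3 227.6] [52. 50.] 17 494 [ 473. -215.   80.]
```

View pics/crop0.png

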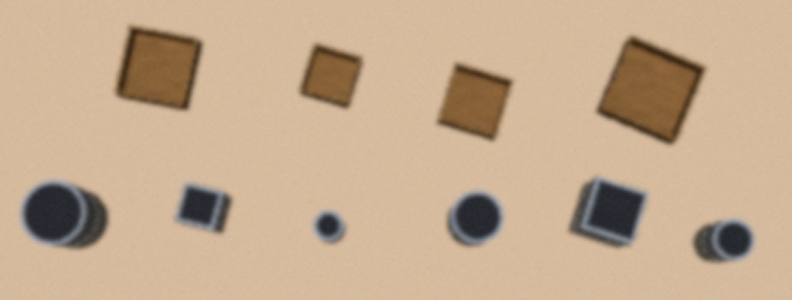

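Sizes are clear. Boxes left to right are l, s, m, xl; tins are xl, [square_a], s, l, [square_b], m. Next I'll hover near tin_s and use the wrist camera.

```bash
cat >> h.py <<'E'
from scipy.spatial.transform import Rotation as Ro
def delta(p0,r0,p1): return Ro.from_rotvec(r0).as_matrix().T@(np.array(p1)-np.array(p0))/10
E
python3 - <<'E'
from h import *
from plant import calibration,sensors
o=sensors.observe();r=o["eef_rot"];p=[211.832,587.987,231.304]
print(Ro.from_rotvec(r).as_matrix().round(3), delta(p,r,[450,73,230]).round(2))
W=Ro.from_matrix(np.diag([-1,1,-1.]));print((Ro.from_rotvec(r).inv()*W).as_rotvec(degrees=True))
c=calibration("wrist");E=c["extrinsics"];cp=-E[:3,:3].T@E[:3,3]
print(c["K"],delta(o["tcp_pos"],r,cp)*10,"cam look in tool",Ro.from_rotvec(r).as_matrix().T@-E[2,:3])
t=calibration("top")
for n,u,z in(("s",(227.1,234.2),70),("m",(395.4,240),80),("l",(288.3,230.4),90),("xl",(112.5,228.3),100)):print(n,ray(t,u,z).round(0))
E
```

```text
[[-0.941  0.339 -0.001]
 [ 0.339  0.941 -0.002]
 [ 0.    -0.002 -1.   ]] [-39.86 -40.38   0.2 ]
[ -0.10371682  -0.03156421 -19.81416814]
[[301.17080466   0.         252.23415707]
 [  0.         301.17080466 191.80845126]
 [  0.           0.           1.        ]] [  71.445464     -0.39589561 -142.77826281] cam look in tool [-2.86372496e-01 -8.78880278e-04  9.58117958e-01]
s [450.  72.  70.]
m [ 446. -341.   80.]
l [462. -77.  90.]
xl [455. 347. 100.]
```

move_arm --delta_pos '[[-3.99,-4.04,0],[-7.97,-8.08,0],[-11.96,-12.11,0],[-15.94,-16.15,0.1],[-19.93,-20.19,0.1],[-23.92,-24.23,0.1],[-27.9,-28.27,0.1],[-31.89,-32.3,0.1],[-35.87,-36.34,0.2],[-39.86,-40.38,0.2],[-39.86,-40.38,0.2],[-39.86,-40.38,0.2]]' --angular '[[0,0,-2],[0,0,-4],[0,0,-6],[0,0,-8],[0,0,-10],[0,0,-12],[0,0,-14],[0,0,-16],[0,0,-18],[0,0,-19.8],[0,0,-19.8],[0,0,-19.8]]'

```text
time_s: 1.6
tcp_pos: [449.6, 73.3, 228.8]
eef_rot: [-0.001, -3.141, -0.001]
wrist_force: [-0.3, 1.1, 0.2]
opening: 0.999
finger_force: 0.0
```

```bash
python3 - <<'E'
from h import *
from plant import *
c=calibration("wrist");im=get_image("wrist")[:,:,::-1].copy()
np.save("pics/c1.npy",c,allow_pickle=True);cv2.imwrite("pics/w1raw.png",im)
o=sensors.observe();print(o["tcp_pos"],o["eef_rot"],o["time_s"])
cv2.imwrite("pics/w1.png",cv2.convertScaleAbs(im,alpha=2))
for p in([450,72,70],[614,76,30]):print(proj(c,p))
E
```

```text
[449.44076028  73.80842526 228.94420627] [ 9.85857590e-04 -3.14074984e+00 -6.74536762e-04] 1.65
[252.02714407 175.21588079]
[255.36531028 290.01514085]
```

View pics/w1.png

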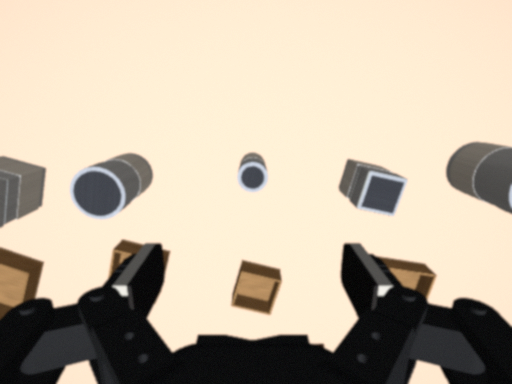

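The wrist view shows the tin_s lid at (253,176), against a predicted (252,175). box_s spans roughly (234..281, 262..313). Next I'll refine both numerically.

```bash
cat >> h.py <<'E'
def meas(im,c,lid=None,box=None,H=0):
    """lid/box: predicted world xyz; im BGR. returns refined xy"""
    out={};hsv=cv2.cvtColor(im,cv2.COLOR_BGR2HSV);bright=cv2.GaussianBlur(im,(3,3),0).astype(int)
    for n,p,m in(("lid",lid,(hsv[...,2]<45)|(bright[...,0]>bright[...,2])),("box",box,hsv[...,1]>110)):
        if p is None: continue
        u=proj(c,p);cs,_=cv2.findContours(m.astype(np.uint8)*255,cv2.RETR_EXTERNAL,cv2.CHAIN_APPROX_NONE)
        cs=[k for k in cs if cv2.contourArea(k)>60]
        k=max(cs,key=lambda k:cv2.pointPolygonTest(k,(float(u[0]),float(u[1])),True))
        if n=="box":
            r=cv2.minAreaRect(k);b=np.array([ray(c,q,15) for q in cv2.boxPoints(r)])
            out[n]=(b.mean(0).round(1),np.linalg.norm(np.diff(b,axis=0),axis=1).round(0),np.degrees(np.arctan2(*(b[1]-b[0])[1::-1])).round(0))
        else: out[n]=(np.round(cv2.minEnclosingCircle(k),1) if 0 else cv2.boundingRect(k))
    return out
def lidfit(im,c,p,D):
    """dark lid disc near the prediction -> centre, diameter at height p[2]"""
    g=cv2.cvtColor(im,cv2.COLOR_BGR2GRAY);u=proj(c,p)
    x0,y0=(u-40).astype(int).clip(0);G=cv2.resize(g[y0:y0+80,x0:x0+80],None,fx=4,fy=4,interpolation=cv2.INTER_CUBIC)
    _,m=cv2.threshold(G,32,255,cv2.THRESH_BINARY_INV)
    cs,_=cv2.findContours(m,cv2.RETR_EXTERNAL,cv2.CHAIN_APPROX_NONE)
    k=min([k for k in cs if cv2.contourArea(k)>300],key=lambda k:-cv2.pointPolygonTest(k,tuple(float(t) for t in (u-[x0,y0])*4),True))
    e=cv2.fitEllipse(k);q=np.array(e[0])/4+[x0,y0];P=ray(c,q,p[2])
    return P.round(1),q.round(1),(np.array(e[1])/4).round(1)
E
python3 - <<'E'
from h import *
from plant import *
c=np.load("pics/c1.npy",allow_pickle=True).item();im=cv2.imread("pics/w1raw.png")
print(im[176,253],im[176,240:266].sum(1)//3)
print(meas(im,c,box=[615,76,15]),lidfit(im,c,[450,72,70],32))
t=calibration("top");it=cv2.imread("pics/top0.png")
for b in([615,76,15],[592,-80,15],[619,263,15],[610,-272,15]):print(meas(it,t,box=b))
for b in([450,72,70],[446,-341,80],[462,-77,90],[455,347,100]):print(lidfit(it,t,b,0))
E
```

```text
[40 37 35] [ 95  71  48  39  37  37  38  38  37  37  36  36  37  37  36  36  36  35
  35  36  37  36  43  62  87 103]Traceback (most recent call last):
  File "<stdin>", line 5, in <module>
  File "h.py", line 30, in lidfit
    k=min([k for k in cs if cv2.contourArea(k)>300],key=lambda k:-cv2.pointPolygonTest(k,tuple(float(t) for t in (u-[x0,y0])*4),True))
ValueError: min() iterable argument is empty
```

```bash
sed -i 's/cv2.threshold(G,32,/cv2.threshold(G,float(np.median(g[int(u[1])-2:int(u[1])+3,int(u[0])-2:int(u[0])+3]))+12,/' h.py
python3 - <<'E'
from h import *
from plant import *
c=np.load("pics/c1.npy",allow_pickle=True).item();im=cv2.imread("pics/w1raw.png")
print(meas(im,c,box=[615,76,15]),lidfit(im,c,[450,72,70],32))
t=calibration("top");it=cv2.imread("pics/top0.png")
for b in([615,76,15],[592,-80,15],[619,263,15],[610,-272,15]):print(meas(it,t,box=b))
for b in([450,72,70],[446,-341,80],[462,-77,90],[455,347,100]):print(lidfit(it,t,b,0))
E
```

```text
{'box': (array([621.5,  77.8,  15. ]), array([69., 56., 70.]), np.float64(167.0))} (array([452.2,  72.5,  70. ]), array([252.5, 177.3]), array([20. , 20.4]))
{'box': (array([619.5,  79.1,  15. ]), array([55., 53., 55.]), np.float64(-14.0))}
{'box': (array([595.2, -78.9,  15. ]), array([67., 63., 67.]), np.float64(-15.0))}
{'box': (array([623.1, 268.9,  15. ]), array([77., 80., 77.]), np.float64(-8.0))}
{'box': (array([ 613.5, -272.4,   15. ]), array([92., 90., 91.]), np.float64(-22.0))}
(array([450.9,  73.1,  70. ]), array([226.7, 233.9]), array([7.2, 7.4]))
(array([ 447. , -341.6,   80. ]), array([395.7, 239.7]), array([11.6, 12.2]))
(array([462.5, -78.5,  90. ]), array([288.8, 230.2]), array([16.5, 16.6]))
(array([454.6, 348.2, 100. ]), array([111.9, 228.5]), array([21.4, 22.1]))
```

move_arm --delta_pos '[[-0.2,0,4.5],[-0.2,0,9],[-0.2,0,13],[-0.2,0,16],[-0.2,0,18],[-0.2,0,19.2],[-0.2,0,19.2],[-0.2,0,19.2]]' --angular '[[0,0,0],[0,0,0],[0,0,0],[0,0,0],[0,0,0],[0,0,0],[0,0,0],[0,0,0]]'

```text
time_s: 2.65
tcp_pos: [452.8, 73.4, 38.4]
eef_rot: [-0.001, 3.14, 0.0]
wrist_force: [-0.4, -0.3, -0.7]
opening: 1.0
finger_force: 0.0
```

move_arm --delta_pos '[[0,0,0],[0,0,0],[0,0,0],[0,0,0],[0,0,0],[0,0,0],[0,0,0],[0,0,0]]' --angular '[[0,0,0],[0,0,0],[0,0,0],[0,0,0],[0,0,0],[0,0,0],[0,0,0],[0,0,0]]' --claw 2.0 --newtons 35

```text
time_s: 3.65
tcp_pos: [452.3, 73.0, 37.7]
eef_rot: [0.0, 3.141, -0.0]
wrist_force: [-0.8, -0.7, 5.3]
opening: 0.363
finger_force: 34.8
```

move_arm --delta_pos '[[0,0,-1.5],[0,0,-3.5],[0,0,-6],[-2,0.1,-7],[-5,0.2,-7],[-8.5,0.3,-7],[-12,0.4,-7],[-15,0.5,-7],[-16.4,0.55,-7],[-16.8,0.55,-7],[-16.8,0.55,-7],[-16.8,0.55,-7]]' --angular '[[0,0,0],[0,0,0],[0,0,0],[0,0,0],[0,0,0],[0,0,0],[0,0,0],[0,0,0],[0,0,0],[0,0,0],[0,0,0],[0,0,0]]'

```text
time_s: 5.15
tcp_pos: [619.1, 78.5, 107.2]
eef_rot: [-0.0, -3.141, -0.0]
wrist_force: [-0.1, -0.0, -1.0]
opening: 0.363
finger_force: 34.8
```

```bash
python3 - <<'E'
from h import *
from plant import *
c=calibration("wrist");im=get_image("wrist")[:,:,::-1].copy()
np.save("pics/c2.npy",c,allow_pickle=True);cv2.imwrite("pics/w2raw.png",im)
o=sensors.observe();print(o["tcp_pos"],o["wrist_force"],o["opening"])
p=o["tcp_pos"];print("tin bottom/top px",proj(c,[p[0],p[1],p[2]-37.7]),proj(c,[p[0],p[1],p[2]+32]),"box px",[proj(c,[619.5,78.5,z]).round() for z in (3,30)])
print("tcp-based corners at rim",[proj(c,[619.5+a*27,78.5+b*27,30]).round() for a in(-1,1) for b in(-1,1)])
cv2.imwrite("pics/w2.png",cv2.convertScaleAbs(im,alpha=2))
E
```

```text
[619.20982513  78.49070744 107.29441165] [-0.40556984 -0.0272831  -0.8449212 ] 0.36459974959659114
tin bottom/top px [253.80658886 218.52750341] [254.48858598 279.96489777] box px [array([253., 190.]), array([254., 200.])]
tcp-based corners at rim [array([217., 165.]), array([290., 165.]), array([220., 232.]), array([288., 232.])]
```

View pics/w2.png

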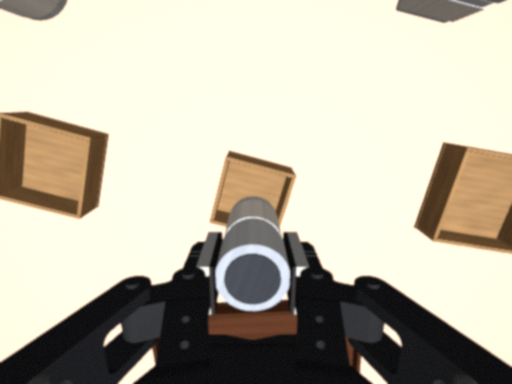

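The wrist view shows the box_s rim centre at about (253.5,198.5), against a predicted (254,200), so they agree and I can lower the tin.

move_arm --delta_pos '[[0,0,2],[0,0,4],[0,0,5.4],[0,0,6],[0,0,6.3],[0,0,6.45],[0,0,6.6],[0,0,6.6],[0,0,6.6]]' --angular '[[0,0,0],[0,0,0],[0,0,0],[0,0,0],[0,0,0],[0,0,0],[0,0,0],[0,0,0],[0,0,0]]'

```text
time_s: 6.32
tcp_pos: [620.2, 78.4, 41.6]
eef_rot: [0.0, 3.141, -0.0]
wrist_force: [-0.3, 0.5, -1.3]
opening: 0.363
finger_force: 34.8
```

move_arm --delta_pos '[[0,0,0.05],[0,0,0.1],[0,0,0.1],[0,0,0.1]]' --angular '[[0,0,0],[0,0,0],[0,0,0],[0,0,0]]'

```text
time_s: 6.82
tcp_pos: [620.2, 78.5, 40.8]
eef_rot: [0.0, 3.141, -0.0]
wrist_force: [-1.0, -0.4, 2.3]
opening: 0.364
finger_force: 35.0
```

move_arm --delta_pos '[[0,0,0],[0,0,0],[0,0,0],[0,0,0],[0,0,0],[0,0,-2],[0,0,-6],[0,0,-11],[0,0,-16],[0,0,-19],[0,0,-19]]' --angular '[[0,0,0],[0,0,0],[0,0,0],[0,0,0],[0,0,0],[0,0,0],[0,0,0],[0,0,0],[0,0,0],[0,0,0],[0,0,0]]' --claw 8.5

```text
time_s: 8.2
tcp_pos: [622.1, 78.5, 236.1]
eef_rot: [0.0, 3.133, 0.0]
wrist_force: [-0.0, 0.9, -0.3]
opening: 0.995
finger_force: 0.0
```

```bash
python3 - <<'E'
from h import *
from plant import *
o=sensors.observe();print(o["tcp_pos"],o["opening"],o["time_s"])
c=calibration("top");im=get_image("top")[:,:,::-1].copy();cv2.imwrite("pics/top1raw.png",im)
W=calibration("wrist");iw=get_image("wrist")[:,:,::-1].copy();cv2.imwrite("pics/w3.png",cv2.convertScaleAbs(iw,alpha=2))
print(proj(W,[619.5,78.5,73]),proj(W,[619.5,78.5,30]))
E
```

```text
[622.06186893  78.51495868 236.08942292] 0.9954917145186202 8.2
[253.35288665 172.55759537] [253.25366368 164.11273172]
```

View pics/w3.png

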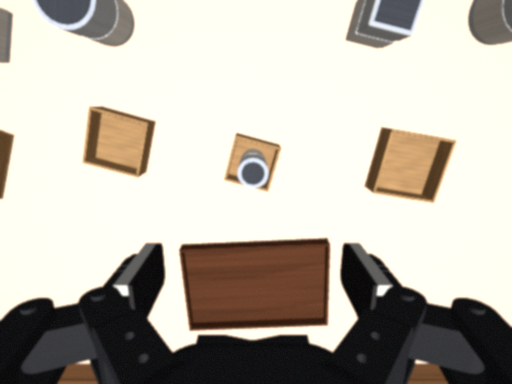

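tin_s stands inside box_s, with its lid at (253,172). Next is tin_m.

move_arm --delta_pos '[[1,-2.4,0],[2.5,-6,0],[4.3,-10.5,0],[6.2,-15,0],[8.2,-20,0],[10.3,-25,0],[12.4,-30,0],[14.4,-35,0],[16.1,-39,0],[17.3,-42,0],[17.3,-42,0],[17.3,-42,0]]' --angular '[[0,0,0],[0,0,0],[0,0,0],[0,0,0],[0,0,0],[0,0,0],[0,0,0],[0,0,0],[0,0,0],[0,0,0],[0,0,0],[0,0,0]]'

```text
time_s: 9.8
tcp_pos: [446.5, -340.6, 228.6]
eef_rot: [-0.0, -3.14, -0.004]
wrist_force: [0.3, 0.6, -0.2]
opening: 0.995
finger_force: 0.0
```

```bash
python3 - <<'E'
from h import *
from plant import *
o=sensors.observe();print(o["tcp_pos"],o["eef_rot"],o["time_s"],o["qpos"])
W=calibration("wrist");iw=get_image("wrist")[:,:,::-1].copy();cv2.imwrite("pics/w4raw.png",iw)
print(lidfit(iw,W,[447,-341,80],43))
E
```

```text
[ 446.47858238 -340.56087427  228.6462726 ] [-2.82744851e-04 -3.13974479e+00 -3.80967844e-03] 9.8 [-7.84357290e-01 -9.46882803e-02  1.76253016e+00  4.16225956e-04
  1.47677128e+00 -2.35501321e+00]
(array([ 447.6, -342.9,   80. ]), array([250.6, 178.3]), array([31.4, 32.1]))
```

move_arm --delta_pos '[[-0.1,-0.15,4.5],[-0.1,-0.15,9],[-0.1,-0.15,13],[-0.1,-0.15,16],[-0.1,-0.15,18],[-0.1,-0.15,18.8],[-0.1,-0.15,18.8]]' --angular '[[0,0,0],[0,0,0],[0,0,0],[0,0,0],[0,0,0],[0,0,0],[0,0,0]]'

```text
time_s: 10.72
tcp_pos: [448.2, -342.9, 42.6]
eef_rot: [-0.0, 3.141, -0.0]
wrist_force: [-0.2, -0.0, -1.0]
opening: 0.996
finger_force: 0.0
```

move_arm --delta_pos '[[0,0,0],[0,0,0],[0,0,0],[0,0,0],[0,0,0],[0,0,0],[0,0,0]]' --angular '[[0,0,0],[0,0,0],[0,0,0],[0,0,0],[0,0,0],[0,0,0],[0,0,0]]' --claw 3.2 --newtons 40

```text
time_s: 11.6
tcp_pos: [448.5, -343.5, 43.5]
eef_rot: [0.0, 3.14, -0.002]
wrist_force: [-0.3, 1.6, 6.1]
opening: 0.49
finger_force: 40.3
```

move_arm --delta_pos '[[0,0,-1.5],[0,0,-4],[0,0,-8],[0,0,-11.5],[-0.8,1.5,-12],[-2.8,5,-12],[-5,9,-12],[-7.3,13,-12],[-9.5,17,-12],[-11.8,21,-12],[-13.7,24.5,-12],[-14.8,26.4,-12]]' --angular '[[0,0,0],[0,0,0],[0,0,0],[0,0,0],[0,0,0],[0,0,0],[0,0,0],[0,0,0],[0,0,0],[0,0,0],[0,0,0],[0,0,0]]'

```text
time_s: 13.1
tcp_pos: [595.5, -76.3, 160.3]
eef_rot: [0.003, -3.139, -0.001]
wrist_force: [0.4, -0.1, -1.0]
opening: 0.492
finger_force: 40.7
```

move_arm --delta_pos '[[0,0,1],[0,0,3],[0,0,5],[0,0,5],[0,0,5]]' --angular '[[0,0,0],[0,0,0],[0,0,0],[0,0,0],[0,0,0]]'

```text
time_s: 13.72
tcp_pos: [595.8, -79.6, 112.2]
eef_rot: [-0.002, -3.141, 0.0]
wrist_force: [0.8, -0.2, -0.6]
opening: 0.496
finger_force: 40.8
```

```bash
python3 - <<'E'
from h import *
from plant import *
c=calibration("wrist");im=get_image("wrist")[:,:,::-1].copy()
o=sensors.observe();print(o["tcp_pos"],o["wrist_force"],o["opening"])
b=[595,-79];print("box px",proj(c,b+[30]).round())
A=np.radians(-15);R=np.array([[np.cos(A),-np.sin(A)],[np.sin(A),np.cos(A)]])
for s in(-1,1):
  for t in(-1,1):
    q=proj(c,list(np.array(b)+R@[s*33,t*33])+[30]).round().astype(int);print(q);cv2.circle(im,tuple(map(int,q)),2,(0,0,255),-1)
cv2.imwrite("pics/w5.png",cv2.convertScaleAbs(im,alpha=2))
E
```

```text
[596.33253135 -79.57373506 112.9282071 ] [ 0.5127414  -0.75339057 -0.49225186] 0.4925312686902479
box px [254. 196.]
[223 145]
[307 167]
[204 224]
[283 243]
```

View pics/w5.png

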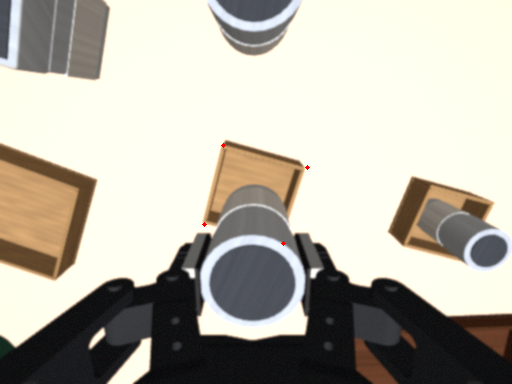

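Dots and actual rim corners agree to about 2 mm: (226,142), (303,165) and (207,221). The tin is centred, so I'll lower it.

move_arm --delta_pos '[[0,0,2],[0,0,4],[0,0,5.4],[0,0,6],[0,0,6.2],[0,0,6.35],[0,0,6.5],[0,0,6.5],[0,0,6.5]]' --angular '[[0,0,0],[0,0,0],[0,0,0],[0,0,0],[0,0,0],[0,0,0],[0,0,0],[0,0,0],[0,0,0]]'

```text
time_s: 14.9
tcp_pos: [596.1, -79.1, 47.6]
eef_rot: [0.0, 3.141, -0.0]
wrist_force: [1.2, -0.2, 0.5]
opening: 0.495
finger_force: 40.8
```

move_arm --delta_pos '[[0,0,0.05],[0,0,0.1],[0,0,0.1],[0,0,0.1]]' --angular '[[0,0,0],[0,0,0],[0,0,0],[0,0,0]]'

```text
time_s: 15.4
tcp_pos: [596.0, -79.1, 46.5]
eef_rot: [0.0, 3.141, -0.0]
wrist_force: [-0.4, 0.1, 0.3]
opening: 0.491
finger_force: 40.8
```

move_arm --delta_pos '[[0,0,0.05],[0,0,0.1],[0,0,0.1],[0,0,0.1]]' --angular '[[0,0,0],[0,0,0],[0,0,0],[0,0,0]]'

```text
time_s: 15.9
tcp_pos: [596.3, -79.1, 46.5]
eef_rot: [0.0, 3.141, -0.0]
wrist_force: [-2.3, 0.6, 5.8]
opening: 0.492
finger_force: 41.4
```

move_arm --delta_pos '[[0,0,0],[0,0,0],[0,0,0],[0,0,0],[0,0,0],[0,0,-2],[0,0,-6],[0,0,-11],[0,0,-16],[0,0,-18.5],[0,0,-18.5]]' --angular '[[0,0,0],[0,0,0],[0,0,0],[0,0,0],[0,0,0],[0,0,0],[0,0,0],[0,0,0],[0,0,0],[0,0,0],[0,0,0]]' --claw 8.5

```text
time_s: 17.27
tcp_pos: [597.7, -79.4, 235.1]
eef_rot: [0.0, 3.134, -0.003]
wrist_force: [0.1, 0.4, -0.4]
opening: 0.995
finger_force: 0.0
```

```bash
python3 - <<'E'
from h import *
from plant import *
o=sensors.observe();print(o["tcp_pos"],o["eef_rot"],o["time_s"])
W=calibration("wrist");iw=get_image("wrist")[:,:,::-1].copy();cv2.imwrite("pics/w6.png",cv2.convertScaleAbs(iw,alpha=2))
print(proj(W,[462.5,-78.5,90]),proj(W,[595,-79,83]))
try: print(lidfit(iw,W,[595,-79,83],43))
except Exception as e: print(e)
E
```

```text
[597.68301057 -79.43371788 235.13827432] [ 1.90178789e-04  3.13404397e+00 -3.08844410e-03] 17.275
[254.83145317  22.64837151] [254.11589179 172.47378135]
(array([595.6, -79. ,  83. ]), array([254.1, 173. ]), array([31.2, 32.1]))
```

View pics/w6.png

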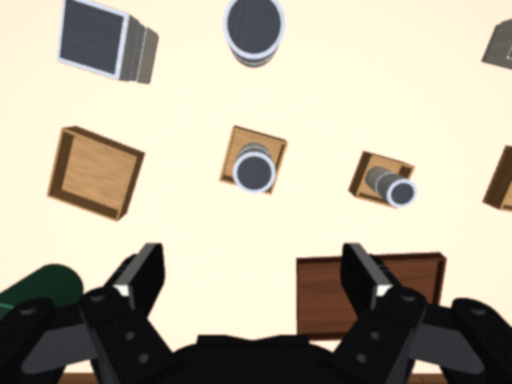

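tin_m stands in box_m, with its lid at (254,173). Next is tin_l.

move_arm --delta_pos '[[1.5,0,0],[4.5,0,0],[8,0,0],[11,0,0],[13,0.05,0],[13.35,0.05,0],[13.35,0.05,0],[13.35,0.05,0]]' --angular '[[0,0,0],[0,0,0],[0,0,0],[0,0,0],[0,0,0],[0,0,0],[0,0,0],[0,0,0]]'

```text
time_s: 18.32
tcp_pos: [462.7, -78.5, 229.9]
eef_rot: [-0.0, -3.141, -0.0]
wrist_force: [-0.6, -0.3, 0.4]
opening: 0.999
finger_force: 0.0
```

```bash
python3 - <<'E'
from h import *
from plant import *
o=sensors.observe();print(o["tcp_pos"],o["eef_rot"],o["time_s"])
W=calibration("wrist");iw=get_image("wrist")[:,:,::-1].copy();cv2.imwrite("pics/w7raw.png",iw)
print(lidfit(iw,W,[462.5,-78.5,90],54))
E
```

```text
[462.69490971 -78.49965363 229.9377078 ] [-1.36079542e-04 -3.14098101e+00 -4.19881456e-04] 18.325
(array([463.3, -79.4,  90. ]), array([252.4, 179.9]), array([43.3, 44.5]))
```

move_arm --delta_pos '[[-0.05,-0.05,4.5],[-0.05,-0.05,9],[-0.05,-0.05,13],[-0.05,-0.05,16],[-0.05,-0.05,18],[-0.05,-0.05,18.7],[-0.05,-0.05,18.7]]' --angular '[[0,0,0],[0,0,0],[0,0,0],[0,0,0],[0,0,0],[0,0,0],[0,0,0]]'

```text
time_s: 19.25
tcp_pos: [463.1, -79.0, 43.2]
eef_rot: [-0.0, -3.141, -0.0]
wrist_force: [-0.6, 0.2, -0.3]
opening: 0.995
finger_force: 0.0
```

move_arm --delta_pos '[[0,0,0],[0,0,0],[0,0,0],[0,0,0],[0,0,0],[0,0,0],[0,0,0]]' --angular '[[0,0,0],[0,0,0],[0,0,0],[0,0,0],[0,0,0],[0,0,0],[0,0,0]]' --claw 4.2 --newtons 45

```text
time_s: 20.12
tcp_pos: [464.1, -79.3, 44.7]
eef_rot: [0.0, 3.139, -0.001]
wrist_force: [0.3, 0.7, 6.6]
opening: 0.621
finger_force: 47.6
```

move_arm --delta_pos '[[0,0,-1.5],[0,0,-4],[0,0,-8],[0,0,-11.5],[-0.7,1.5,-12],[-2.3,5,-12],[-4.4,9.5,-12],[-6.5,14,-12],[-8.6,18.5,-12],[-10.7,23,-12],[-12.7,27.5,-12],[-14.4,31,-12]]' --angular '[[0,0,0],[0,0,0],[0,0,0],[0,0,0],[0,0,0],[0,0,0],[0,0,0],[0,0,0],[0,0,0],[0,0,0],[0,0,0],[0,0,0]]'

```text
time_s: 21.62
tcp_pos: [605.9, 233.7, 160.6]
eef_rot: [0.002, -3.138, 0.001]
wrist_force: [0.2, -1.3, -1.7]
opening: 0.621
finger_force: 47.8
```

move_arm --delta_pos '[[-1.2,2.7,0.5],[-1.7,3.75,2],[-1.7,3.75,4],[-1.7,3.75,5],[-1.7,3.75,5],[-1.7,3.75,5]]' --angular '[[0,0,0],[0,0,0],[0,0,0],[0,0,0],[0,0,0],[0,0,0]]'

```text
time_s: 22.38
tcp_pos: [624.4, 267.9, 114.0]
eef_rot: [0.002, 3.141, 0.0]
wrist_force: [0.4, 0.6, -1.4]
opening: 0.622
finger_force: 47.8
```

```bash
cat > chk.py <<'E'
from h import *
from plant import *
import sys
x,y,a,S=map(float,sys.argv[1:5])
c=calibration("wrist");im=get_image("wrist")[:,:,::-1].copy()
o=sensors.observe();print(o["tcp_pos"],o["wrist_force"],o["opening"],o["time_s"])
b=[x,y];A=np.radians(a);R=np.array([[np.cos(A),-np.sin(A)],[np.sin(A),np.cos(A)]])
for s in(-1,1):
  for t in(-1,1):
    q=proj(c,list(np.array(b)+R@[s*S/2,t*S/2])+[30]).round().astype(int);print(q);cv2.circle(im,tuple(map(int,q)),2,(0,0,255),-1)
cv2.imwrite("pics/"+sys.argv[5],cv2.convertScaleAbs(im,alpha=2))
E
python3 chk.py 623.1 268.9 -8 77 w8.png
```

```text
[624.65548698 268.08916226 114.48315415] [ 0.0053616   0.02166212 -1.60580486] 0.6220272796343566 22.425
[211 139]
[312 153]
[202 233]
[294 245]
```

View pics/w8.png

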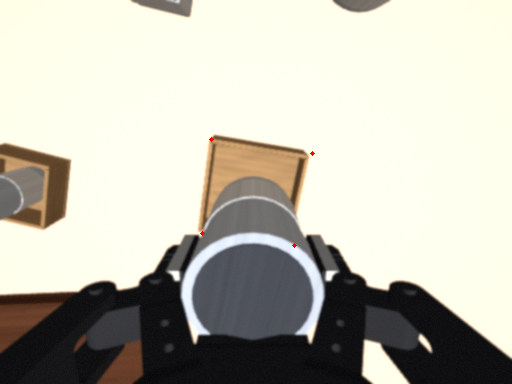

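Dots and actual corners agree to about 2 mm: rim (213,138), (308,155) and (201,228). I'll shift 1 mm and lower.

move_arm --delta_pos '[[0.1,-0.1,2],[0.1,-0.1,4],[0.1,-0.1,5.4],[0.1,-0.1,6],[0.1,-0.1,6.2],[0.1,-0.1,6.35],[0.1,-0.1,6.5],[0.1,-0.1,6.5],[0.1,-0.1,6.5]]' --angular '[[0,0,0],[0,0,0],[0,0,0],[0,0,0],[0,0,0],[0,0,0],[0,0,0],[0,0,0],[0,0,0]]'

```text
time_s: 23.55
tcp_pos: [623.2, 267.5, 48.6]
eef_rot: [0.0, 3.141, 0.0]
wrist_force: [-0.3, 0.3, -1.6]
opening: 0.626
finger_force: 47.8
```

move_arm --delta_pos '[[0,0,0.05],[0,0,0.1],[0,0,0.1],[0,0,0.1]]' --angular '[[0,0,0],[0,0,0],[0,0,0],[0,0,0]]'

```text
time_s: 24.05
tcp_pos: [623.2, 267.5, 47.8]
eef_rot: [0.0, 3.141, 0.0]
wrist_force: [-2.3, 0.3, 1.4]
opening: 0.624
finger_force: 47.8
```

move_arm --delta_pos '[[0,0,0.05],[0,0,0.05]]' --angular '[[0,0,0],[0,0,0]]'

```text
time_s: 24.3
tcp_pos: [623.2, 267.5, 47.7]
eef_rot: [0.0, 3.141, -0.0]
wrist_force: [-2.1, -0.6, 5.3]
opening: 0.626
finger_force: 48.3
```

move_arm --delta_pos '[[0,0,0],[0,0,0],[0,0,0],[0,0,0],[0,0,0],[0,0,-2],[0,0,-6],[0,0,-11],[0,0,-16],[0,0,-18.5],[0,0,-18.5],[0,0,-18.5]]' --angular '[[0,0,0],[0,0,0],[0,0,0],[0,0,0],[0,0,0],[0,0,0],[0,0,0],[0,0,0],[0,0,0],[0,0,0],[0,0,0],[0,0,0]]' --claw 8.54

```text
time_s: 25.8
tcp_pos: [622.4, 267.3, 230.8]
eef_rot: [-0.0, -3.14, 0.001]
wrist_force: [-0.6, 0.1, -0.6]
opening: 0.996
finger_force: 0.0
```

```bash
python3 - <<'E'
from h import *
from plant import *
o=sensors.observe();print(o["tcp_pos"],o["opening"],o["time_s"])
W=calibration("wrist");iw=get_image("wrist")[:,:,::-1].copy();cv2.imwrite("pics/w9raw.png",iw);cv2.imwrite("pics/w9.png",cv2.convertScaleAbs(iw,alpha=2))
print(lidfit(iw,W,[622,267.5,93],54))
E
```

```text
[622.42074661 267.26055297 230.78415443] 0.9962617612930444 25.8
(array([622.9, 267. ,  93. ]), array([253.2, 180.3]), array([43.7, 44.9]))
```

View pics/w9.png

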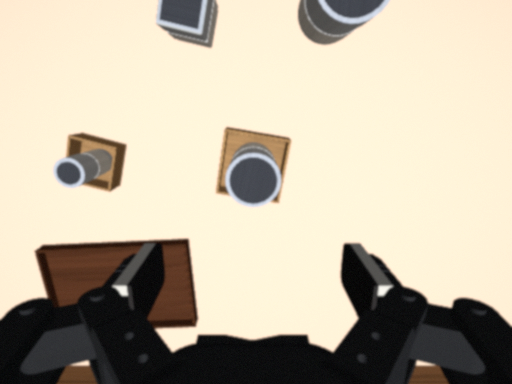

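tin_l stands in box_l, with its lid at (253,180). The last one is tin_xl.

move_arm --delta_pos '[[1.5,0.7,0],[5,2.4,0],[9.5,4.5,0],[13.5,6.4,0],[16,7.6,0],[16.75,8,0],[16.75,8,0],[16.75,8,0]]' --angular '[[0,0,0],[0,0,0],[0,0,0],[0,0,0],[0,0,0],[0,0,0],[0,0,0],[0,0,0]]'

```text
time_s: 26.85
tcp_pos: [456.2, 347.0, 231.5]
eef_rot: [-0.002, -3.141, 0.001]
wrist_force: [0.1, -1.2, 0.1]
opening: 1.002
finger_force: 0.0
```

```bash
python3 - <<'E'
from h import *
from plant import *
o=sensors.observe();print(o["tcp_pos"],o["eef_rot"],o["time_s"])
W=calibration("wrist");iw=get_image("wrist")[:,:,::-1].copy()
print(lidfit(iw,W,[455.5,347.5,100],66))
E
```

```text
[456.1711749  347.03231134 231.52897902] [-1.75612539e-03 -3.14149475e+00  6.47411713e-04] 26.85
(array([455.7, 347.8, 100. ]), array([254.2, 180.8]), array([57. , 58.6]))
```

move_arm --delta_pos '[[0,0.03,4.5],[0,0.03,9],[0,0.03,11],[0,0.03,13],[0,0.03,15],[0,0.03,17],[0,0.03,18.4],[0,0.03,18.7],[0,0.03,18.7]]' --angular '[[0,0,0],[0,0,0],[0,0,0],[0,0,0],[0,0,0],[0,0,0],[0,0,0],[0,0,0],[0,0,0]]'

```text
time_s: 28.02
tcp_pos: [455.8, 347.9, 45.0]
eef_rot: [0.0, 3.141, 0.0]
wrist_force: [0.1, -0.1, 0.4]
opening: 0.998
finger_force: 0.0
```

move_arm --delta_pos '[[0,0,0],[0,0,0],[0,0,0],[0,0,0],[0,0,0],[0,0,0]]' --angular '[[0,0,0],[0,0,0],[0,0,0],[0,0,0],[0,0,0],[0,0,0]]' --claw 5.4 --newtons 50

```text
time_s: 28.78
tcp_pos: [456.4, 348.4, 46.1]
eef_rot: [0.0, 3.14, 0.002]
wrist_force: [0.2, 1.8, 5.5]
opening: 0.764
finger_force: 55.9
```

move_arm --delta_pos '[[0,0,-1.5],[0,0,-4],[0,0,-8],[0,0,-11.5],[-0.4,-1.5,-13],[-1.3,-5,-13],[-2.4,-9.5,-13],[-3.6,-14,-13],[-4.7,-18.5,-13],[-5.8,-23,-13],[-7,-27.5,-13],[-8.1,-32,-13]]' --angular '[[0,0,0],[0,0,0],[0,0,0],[0,0,0],[0,0,0],[0,0,0],[0,0,0],[0,0,0],[0,0,0],[0,0,0],[0,0,0],[0,0,0]]'

```text
time_s: 30.28
tcp_pos: [535.1, 25.4, 173.1]
eef_rot: [-0.001, -3.138, 0.0]
wrist_force: [1.2, -0.5, -2.7]
opening: 0.763
finger_force: 56.1
```

move_arm --delta_pos '[[-1.2,-4.5,0],[-2.3,-9,0],[-3.5,-13.5,0],[-4.6,-18,0],[-5.7,-22.5,0],[-6.8,-26.5,0],[-7.5,-29,0.5],[-7.65,-29.95,2],[-7.65,-29.95,4],[-7.65,-29.95,6],[-7.65,-29.95,6],[-7.65,-29.95,6]]' --angular '[[0,0,0],[0,0,0],[0,0,0],[0,0,0],[0,0,0],[0,0,0],[0,0,0],[0,0,0],[0,0,0],[0,0,0],[0,0,0],[0,0,0]]'

```text
time_s: 31.78
tcp_pos: [613.1, -271.1, 115.0]
eef_rot: [-0.001, 3.141, -0.0]
wrist_force: [-0.5, -0.1, -3.0]
opening: 0.763
finger_force: 56.2
```

```bash
python3 chk.py 613 -271.5 -22 89 w10.png
```

```text
[ 613.52263726 -271.51240572  115.78581308] [-0.37882241 -0.7073839  -2.52710922] 0.7657664270868477 31.825
[220 121]
[328 166]
[182 225]
[282 261]
```

View pics/w10.png

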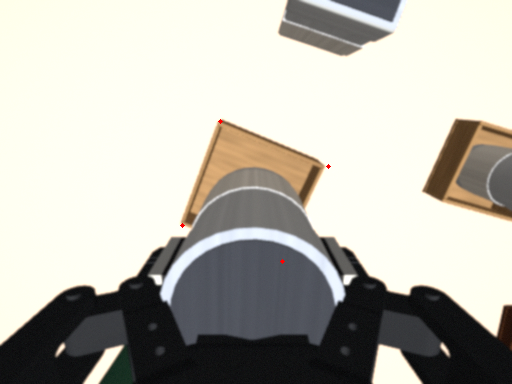

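The corners match the dots to about 2 mm: (220,121), (324,165) and (183,225). Lowering now.

move_arm --delta_pos '[[0,0,2],[0,0,4],[0,0,5.4],[0,0,6],[0,0,6.2],[0,0,6.35],[0,0,6.5],[0,0,6.5],[0,0,6.5]]' --angular '[[0,0,0],[0,0,0],[0,0,0],[0,0,0],[0,0,0],[0,0,0],[0,0,0],[0,0,0],[0,0,0]]'

```text
time_s: 32.95
tcp_pos: [613.0, -271.8, 50.1]
eef_rot: [0.0, 3.141, -0.0]
wrist_force: [0.4, -0.0, -2.0]
opening: 0.758
finger_force: 56.2
```

move_arm --delta_pos '[[0,0,0.05],[0,0,0.1],[0,0,0.1],[0,0,0.1]]' --angular '[[0,0,0],[0,0,0],[0,0,0],[0,0,0]]'

```text
time_s: 33.45
tcp_pos: [613.0, -271.8, 49.2]
eef_rot: [0.0, 3.141, -0.0]
wrist_force: [-1.1, 1.4, -0.2]
opening: 0.763
finger_force: 56.2
```

move_arm --delta_pos '[[0,0,0.05],[0,0,0.05],[0,0,0.05]]' --angular '[[0,0,0],[0,0,0],[0,0,0]]'

```text
time_s: 33.83
tcp_pos: [613.0, -271.8, 49.1]
eef_rot: [0.0, 3.141, -0.0]
wrist_force: [-3.0, 2.0, 4.7]
opening: 0.765
finger_force: 56.4
```

Contact is firm, so I'll release and retreat.

move_arm --delta_pos '[[0,0,0],[0,0,0],[0,0,0],[0,0,0],[0,0,0],[0,0,-2],[0,0,-6],[0,0,-11],[0,0,-16],[0,0,-18.5],[0,0,-18.5],[0,0,-18.5]]' --angular '[[0,0,0],[0,0,0],[0,0,0],[0,0,0],[0,0,0],[0,0,0],[0,0,0],[0,0,0],[0,0,0],[0,0,0],[0,0,0],[0,0,0]]' --claw 8.54

```text
time_s: 35.33
tcp_pos: [612.4, -271.4, 232.3]
eef_rot: [-0.0, -3.14, -0.001]
wrist_force: [0.6, 0.0, -0.2]
opening: 1.003
finger_force: 0.0
```

```bash
python3 - <<'E'
from h import *
from plant import *
o=sensors.observe();print(o["tcp_pos"],o["opening"],o["time_s"])
W=calibration("wrist");iw=get_image("wrist")[:,:,::-1].copy();print(lidfit(iw,W,[613,-271.5,103],66))
s=get_image("side")[:,:,::-1]
cv2.imwrite("pics/fin.png",np.vstack([cv2.convertScaleAbs(cv2.resize(iw,(400,300)),alpha=2),cv2.resize(cv2.convertScaleAbs(s,alpha=2),(400,300))]))
E
```

```text
[ 612.36505489 -271.42628268  232.29760364] 1.0028820822846232 35.325
(array([ 612.7, -272.6,  103. ]), array([252.1, 182.5]), array([57.3, 59.1]))
```

View pics/fin.png

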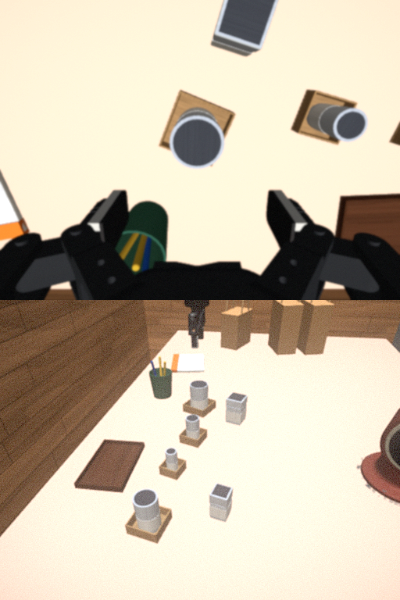

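All four tins stand upright in their boxes: side-view halves at (199,395), (193,427), (171,460) and (147,515). The square tins are untouched and the gripper is clear.

```bash
python3 -c "
from plant import ticket
print(ticket.finish_job())"
```

```text
the job is handed in; nothing more can be done
None
```

Job handed in at about 35 s: all four round tins stand upright on the bottom of the box of their size, smallest to largest, and I moved neither the boxes nor the square tins; the hand-in returned no verdict.

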